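# Shut a cassette clamp and pin it under hand pressure

## Robot

A 6-joint arm with a two-finger parallel gripper is mounted at the origin on the work surface. World frame = base frame: x ahead of the robot, y to its left, z up, the work surface at z = 0. Lengths are in m, angles in rad, forces in N, time in s.
With the tool pointing down it reaches from about 0.375 to 0.975 m from the base axis. Payload 3.8 kg.
Tool frame: the origin (TCP) lies on the centre line of the jaws, within the pads' length; the fingertips stand 14 mm ahead of it and the grasp point (between the pads) lies 5 mm behind it; z points along the fingers, y is the line along which they close (so a half turn about z gives the same grasp; the last joint's range is limited). The gripper opens to 85 mm and grips with 20 to 120 N. Pads are 22 mm wide; open, the fingers measure 114 mm over their backs; the gripper's body (76 mm by 85 mm) begins 54 mm behind the grasp point. The pads swing forward as they close: fully open they stand 13 mm farther back than shut.
Start: joints at [1.064, 0.264, 1.604, -0, 1.274, -0.037], TCP at [0.306, 0.602, 0.245] pointing down, gripper open.
Joint ranges: [-2.63, 2.63], [-0.94, 2.18], [0.31, 2.57], [-1.31, 4.45], [0, 2.66], [-2.55, 2.55]. Speed limits (rad/s): [2.57, 2.57, 3.14, 3.14, 3.14, 3.14].

## Interface

Orientations are given as a rotation vector (axis times angle).
In Python, from workcell import bot, eyes, spot_in gives the robot as it stands.
- The arm moves only by the tool carry_out, never from a script. Its argument "series" is text: rows parted by semicolons, each of 4 numbers parted by spaces: the shift along the world's x, y, z in m, then the turn about the world's z in degrees. In form: tx ty tz roll; .... A call has 1 to 20 rows; each row shifts and turns the commanded pose from where the row before left it; what a row does not reach is not made up. A row lasts 1/8 s, in which the tool goes at most 62.5 mm and 10.7 degrees, less where a joint would pass 70% of its speed; a pose out of reach is approached as far as the arm can. A call is refused whole if a number of a shift passes 0.0625 or a number of a turn 10.7, either way. A call with a gripper value outside its range is refused whole. "jaw" is the gripper command: -1 is shut, 1 is fully open, values between are in proportion, set as the call begins (left out, the last holds). The fingers move at their own pace and stop on an object; "grip_force" is the grip in N (left out, the last holds). Time passes only in rows, so rows that do not move let the fingers close. It gives the time, the measured TCP pose, the force, the opening and the grip force at its end, in the units of the state.
- bot.read_state(): the state, without advancing time (a new reading comes with each control period).
- eyes.read_camera(name): name is "side" or "top" or "wrist"; returns (picture, depth): 420x560x3 uint8, blue, green, red; 420x560 float32, m along the optical axis (not along the pixel's ray), 0 where there is no reading.
- eyes.get_calibration(name): a dict with "K" (3x3 intrinsics, pixels), "position" and "rotation" of the camera in the world; the wrist camera has in their place "T_tool_cam" (4x4, takes a point from camera to tool coordinates, whose origin is the TCP and whose axes are the flange's). Camera axes: x right, y down, z forward; pixel columns grow to the right and rows downward; lengths in m; the calibration is good to about 2 mm. A picture is of the moment at which its call begins: read the wrist's pose just before it. get_calibration takes no time and is no camera call.
- bot.finish_job(): hands the job in; it is judged then, once.
Trained networks look in the newest picture that a camera, given by its name, has taken for a name from the list of things; names that differ only in an ending like _2 or _b are one class to them, and where a whole thing is asked for, a point or a joint stands for the part that bears it (a point fixed in the world has none). Each returns a list of dicts, best first, with "score" (0 to 1); they miss things now and then, are a little off and sometimes report something else, mostly with a low value. They report only what shows in the picture. A call takes as long as a camera call.
- spot_in(camera, target): "rect" ([centre column, centre row, width, height] in pixels, round what is visible of it).
The state is a dict: "time": time; "q": joint angles; "joint_vel": joint speeds; "joint_torque": joint torques, N m; "tool_pos": TCP position; "tcp_rot": TCP orientation; "wrist_force": force on the tool from outside, world axes, zero at the start; "torque": the same for the moment, N m; "width": opening from 0.0 (shut) to 1.0 (fully open); "grip_force": force on a finger pad.
Only numpy, scipy, OpenCV 4.12 (cv2) and the standard library are available. Lean on these libraries where they do the work, as an engineer would, in place of code of your own. Each camera call takes 0.05 s, during which the arm holds its last target. There are 200 camera calls.

## Task

The hinged clamp on the bench has a sample cassette lying in it: swing its cover shut over the cassette, then take the slim tall pin from the pin stand and push it down from above through the hole in the cover's tab and the hole in the base below, until its collar presses on the tab and the cover is fully shut. A spring pad pushes the cover back up, so finish while holding: keep the gripper on the pin and keep pressing it down, do not let go. Leave the other two pins, the dish and the jar where they are.

Things in the scene. Friction and masses are not known exactly. Their poses are not given: they have to be found in the camera images.
- jig: Aluminium clamshell clamp fixed to the bench, 110 mm along x, 175 mm along its y (from -90 to +85 mm). Origin: on the bench surface (underside) in its middle; z up. The hinge line runs parallel to its x axis at y = +65 mm, z = 34 mm. The cassette lies at x = 0, y = +5 mm. A pin block 60 x 40 mm, 30 mm high, is centred at y = -70 mm.
- base_hole (a point): Centre of the mouth of the vertical hole in the clamp's pin block, 30 mm above the bench: 11 mm wide, chamfered to about 15 mm, open to the bench below.
- lid (a joint): Opening angle of the cover: 0 fully shut (level), pi/2 upright, up to 2.1 leaning back over the clamp's +y side; starts at 1.65 to 2.0. Stiff hinge (0.16 N m friction): the 150 g cover stays where left. Below about 0.11 a spring pad under it meets the cassette and pushes back; let go, it springs up to about 0.07. Pressing it to 0 takes about 6 N at the tab; 10 to 15 N holds it well.
- cover_hole (a point): On the outer face of the cover, at the centre of the 14 mm hole in its tab, 135 mm from the hinge; straight above the base hole, 38 mm above the bench, when shut. Own z: outer normal. The cover (8 mm) runs along its own -y from the hinge: main plate 94 mm wide, 10 to 115 mm, then a tab 44 mm wide to 155 mm. A round spring housing 36 mm across stands 14 mm above it, 60 mm from the hinge.
- cassette: White slotted cassette 60 x 44 x 10 mm lying in the clamp's pocket with its underside 12 mm above the bench; origin in the middle of its underside. It stays there.
- stand: White plastic pin stand fixed to the bench, 180 x 50 mm, 45 mm high, three holes in a row along its x axis at -60, 0 and +60 mm, a pin standing in each (which is where varies). Origin: middle of the underside.
- pin: The right pin: slim and tall, steel, upright, origin at the centre of its tip. Tapered shank 8 mm across, 32 mm long; collar 24 mm across, 5 mm thick; dark round grip 14 mm across, 45 mm tall (top 82 mm above the tip). In the stand the collar rests on the stand's top, tip 13 mm above the bench. About 60 g.
- pin_tip (a point): Centre of the pin's tip; the pin's z points to its grip. Fully home, it lies 24 mm below the mouth of the base hole.
- pin_grip (a point): Point on the pin's axis 64 mm above its tip, in the middle of the upper grip: a good place to hold.
- thick_pin: A wrong pin in the stand: tall but fat, grip 24 mm across and 45 mm tall, shank 14 mm. Origin at its tip. Leave alone.
- stub_pin: A wrong pin in the stand: short, grip 14 mm across but only 18 mm tall. Origin at its tip. Leave alone.
- dish: Clear shallow dish, 90 mm across, 16 mm high, origin middle of the underside. Leave alone.
- jar: White jar with a blue cap, 52 mm across, 85 mm high, origin middle of the underside. Leave alone.

How it is judged:
By the outcome, as a careful person would: the job done as asked, in the order asked, and still so for the second after the job is handed in, while the arm keeps its last pose, push and grip.
It also fails if it takes over 51 s, if anything falls off the work surface, if the arm or the gripper's body presses on something with over 40 N, if the wrist force passes 120 N, or if a joint passes its speed limit or range.

## Working session

There is one attempt and no reset: what is moved stays moved. The work goes in short steps, Python scripts to look and compute and a tool call to move; the robot and the scene stay as the last step left them, time stands still between calls to the robot, and variables do not carry over. Pictures are saved under pics/ and viewed, at most 10 in all, crops included, and the job is handed in when it is done.

Besides the shell and the picture viewer there is one more tool, called after ">>>" by a JSON object that holds its "api" and its "payload", one argument or row to a line. carry_out: Moves the arm, as the interface text tells. Its arguments: {"type":"object","properties":{"series":{"type":"string"},"jaw":{"type":"number"},"grip_force":{"type":"number"}},"required":["series"]}

```bash
mkdir -p pics
cat > h.py <<'E'
import numpy as np, cv2
from scipy.spatial.transform import Rotation as R
from workcell import bot, eyes, spot_in
def cam(name):
    s=bot.read_state(); im,d=eyes.read_camera(name); c=eyes.get_calibration(name); K=np.array(c["K"])
    if name=="wrist":
        T=np.array(c["T_tool_cam"]); Rt=R.from_rotvec(s["tcp_rot"]).as_matrix()
        Rc=Rt@T[:3,:3]; p=Rt@T[:3,3]+np.array(s["tool_pos"])
    else:
        Rc=np.array(c["rotation"]); p=np.array(c["position"])
        if Rc.shape!=(3,3): Rc=R.from_rotvec(Rc).as_matrix()
    v,u=np.mgrid[:420,:560]
    P=np.stack([(u-K[0,2])/K[0,0]*d,(v-K[1,2])/K[1,1]*d,d],-1)@Rc.T+p
    P[d==0]=np.nan
    return im,d,P,K,Rc,p
E
python3 - <<'E'
from h import *
ims=[]
for n in("top","side"):
    im,d,P,K,Rc,p=cam(n); cv2.imwrite(f"pics/{n}0.png",im); np.save(f"{n}P.npy",P)
    print(n,p.round(3),Rc.round(2).tolist(),K[0,0])
    for t in["jig","base_hole","lid","cover_hole","cassette","stand","pin","pin_tip","pin_grip","thick_pin","stub_pin","dish","jar"]:
        for r in spot_in(n,t)[:2]:
            u,v=map(int,r["rect"][:2]); print(t,round(r["score"],2),np.round(r["rect"]).astype(int),P[min(v,419),min(u,559)].round(3))
print(bot.read_state())
E
```

```text
top [ 0.417 -0.023  0.943] [[0.21, -0.96, 0.2], [-0.98, -0.21, 0.04], [0.0, -0.21, -0.98]] 463.2895661983333
jig 0.74 [159 200 131  81] [0.546 0.243 0.012]
jig 0.69 [125 191  57  62] [0.534 0.28  0.117]
base_hole 0.55 [161 200 130  82] [0.549 0.239 0.014]
lid 0.65 [125 190  59  64] [0.536 0.278 0.117]
cover_hole 0.85 [127 191  59  61] [0.536 0.277 0.113]
cover_hole 0.52 [395 210  18  18] [ 0.611 -0.215  0.081]
cassette 0.89 [178 209  27  29] [0.535 0.201 0.02 ]
stand 0.76 [382 240  54  95] [ 0.554 -0.205  0.056]
stand 0.17 [378 266  16  12] [ 0.5   -0.198  0.094]
pin 0.6 [396 210  19  16] [ 0.611 -0.216  0.084]
pin_tip 0.46 [396 210  14  13] [ 0.61  -0.217  0.088]
pin_grip 0.56 [393 212  12  15] [ 0.61  -0.216  0.062]
pin_grip 0.42 [281 303  29  28] [ 0.399 -0.042  0.084]
thick_pin 0.71 [377 266  17  12] [ 0.5   -0.198  0.094]
stub_pin 0.7 [384 239   8  13] [ 0.555 -0.208  0.069]
dish 0.72 [161 202 133  84] [0.544 0.24  0.013]
dish 0.66 [325 135  45  35] [ 0.76  -0.061  0.001]
jar 0.58 [281 303  26  30] [ 0.401 -0.041  0.086]
side [ 0.535 -0.595  0.514] [[1.0, -0.03, 0.04], [-0.05, -
[... 825 characters left out ...]
]
{'time': 1.4, 'q': array([ 1.06409210e+00,  2.63920690e-01,  1.60399712e+00, -2.97083502e-06,
        1.27368860e+00, -3.68964640e-02]), 'joint_vel': array([-2.26203318e-03,  1.24378516e-06,  2.22196489e-03,  7.47762866e-04,
       -6.48193103e-04, -2.94671342e-04]), 'joint_torque': array([ 3.24312696e-04, -5.15059984e+01, -3.67714512e+01, -1.22068030e-06,
        7.07820018e-04,  2.88748630e-06]), 'tool_pos': array([0.30558291, 0.60186716, 0.24526732]), 'tcp_rot': array([-7.31202600e-01, -3.05531359e+00,  2.20099088e-05]), 'wrist_force': array([-0.02576655,  0.03379223, -0.08802272]), 'torque': array([ 0.01088007, -0.03330981,  0.05369765]), 'grip_force': 0.0, 'width': 0.9987141140512744}
```

Run:
```python
import cv2,numpy as np
a=cv2.imread("pics/top0.png");b=cv2.imread("pics/side0.png")
c=np.hstack([cv2.resize(a[140:290,80:240],(400,375),interpolation=3),cv2.resize(b[80:230,190:350],(400,375),interpolation=3)])
cv2.imwrite("pics/c0.png",c)
```

```text
(no output)
```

View pics/c0.png

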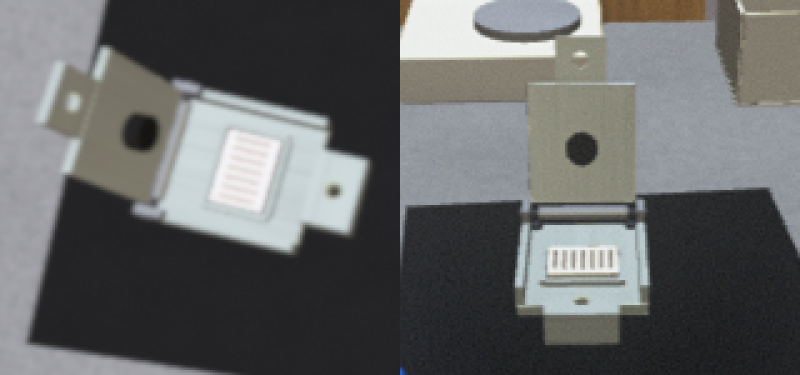

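View pics/side0.png

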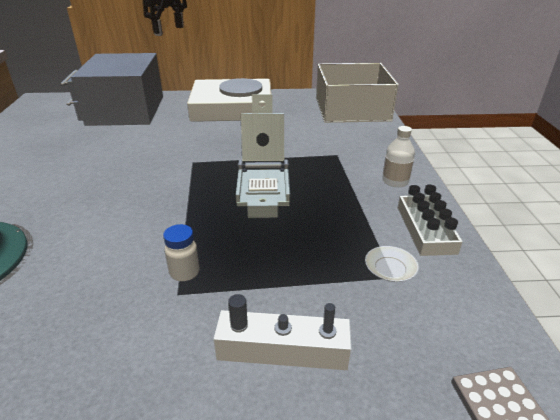

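Run:
```python
import numpy as np,cv2
T=np.load("topP.npy");S=np.load("sideP.npy")
def sel(P,lo,hi):
    Q=P.reshape(-1,3);m=np.all((Q>lo)&(Q<hi),1);return Q[m]
for n,P in(("top",T),("side",S)):
    lid=sel(P,[.46,.24,.055],[.62,.36,.2]); 
    c=np.median(lid,0); 
    for _ in range(5):
        U,s,V=np.linalg.svd(lid-lid.mean(0),full_matrices=False); m=abs((lid-lid.mean(0))@V[2])<.006; lid=lid[m]
    nrm=V[2]*np.sign(V[2][1]); print(n,"lid",len(lid),lid.mean(0).round(4),"n",nrm.round(3),"maxz",np.sort(lid[:,2])[-5:].round(3), "x",lid[:,0].min(),lid[:,0].max(),"top y",lid[lid[:,2]>.15].mean(0))
    b=sel(P,[.46,.08,.022],[.62,.16,.04]);r=cv2.minAreaRect(b[:,:2].astype(np.float32)*1000);print("block",len(b),b.mean(0),r)
    b=sel(P,[.4,.05,.005],[.65,.225,.04]);r=cv2.minAreaRect(b[:,:2].astype(np.float32)*1000);print("jig",len(b),r)
    st=sel(P,[.4,-.3,.04],[.75,-.15,.049]);r=cv2.minAreaRect(st[:,:2].astype(np.float32)*1000);print("stand",len(st),r)
    for k,lo,hi in(("pin",[.59,-.25,.06],[.64,-.19,.12]),("pintop",[.59,-.25,.089],[.64,-.19,.12]),("stub",[.53,-.25,.06],[.58,-.19,.12])):
        q=sel(P,lo,hi);print(k,len(q),q.mean(0).round(4),q.min(0).round(4),q.max(0).round(4))
print("hole",T[214:219,211:216,:].reshape(-1,3).round(3)[::3].tolist(),T[216,206],T[216,220],S[200,263],S[200,255],S[200,270])
```

```text
top lid 1975 [0.5382 0.2814 0.1228] n [ 0.029  0.958 -0.284] maxz [0.186 0.187 0.187 0.187 0.187] x 0.491932533183555 0.5864234204620131 top y [0.5391441  0.29571186 0.17083884]
block 669 [0.53496938 0.1273675  0.03042361] ((535.6885986328125, 132.12693786621094), (55.6075439453125, 110.19906616210938), 89.99642181396484)
jig 2949 ((524.6570434570312, 137.5589599609375), (247.5305938720703, 174.71881103515625), 0.06232677400112152)
stand 1959 ((557.2212524414062, -211.29396057128906), (50.866455078125, 180.4306640625), 82.05525207519531)
pin 82 [ 0.6148 -0.2176  0.0866] [ 0.6091 -0.2255  0.0603] [ 0.623  -0.2123  0.0979]
pintop 48 [ 0.6162 -0.2189  0.0947] [ 0.6098 -0.2255  0.0896] [ 0.623  -0.2127  0.0979]
stub 50 [ 0.5565 -0.2105  0.0676] [ 0.5501 -0.2173  0.0601] [ 0.5635 -0.2044  0.0716]
side lid 2073 [0.539  0.2768 0.1132] n [ 0.026  0.96  -0.277] maxz [0.185 0.185 0.185 0.185 0.186] x 0.4915150494326626 0.5852350114686836 top y [0.53932904 0.29254502 0.16778167]
block 487 [0.53443159 0.1212256  0.02901797] ((534.9798583984375, 129.5373992919922), (59.3396110534668, 107.96218872
[... 195 characters left out ...]
014251708984375, 180.3292999267578), 82.32523345947266)
pin 258 [ 0.6163 -0.2252  0.0824] [ 0.6102 -0.2291  0.0601] [ 0.6234 -0.2149  0.0963]
pintop 100 [ 0.6167 -0.2232  0.0941] [ 0.6103 -0.2286  0.0897] [ 0.623  -0.2149  0.0963]
stub 102 [ 0.5576 -0.2154  0.0668] [ 0.5516 -0.2212  0.0606] [ 0.5639 -0.2071  0.0702]
hole [[0.538, 0.13, 0.025], [0.541, 0.125, 0.019], [0.538, 0.129, 0.016], [0.54, 0.125, 0.008], [0.539, 0.129, -0.001], [0.534, 0.131, 0.012], [0.537, 0.127, 0.0], [0.534, 0.13, 0.001], [0.532, 0.12, 0.029]] [0.53153598 0.13769688 0.03190869] [0.53747746 0.11063213 0.03108702] [0.53680322 0.12714911 0.02654077] [0.52073732 0.12356897 0.02944987] [0.5507754  0.11931227 0.03139522]
```

Run:
```python
import numpy as np
S=np.load("sideP.npy")
for u in(200,230,250):
  for v in(88,95,100,105,112,118,122): print(u,v,S[v,u].round(3))
```

```text
200 88 [0.356 0.694 0.059]
200 95 [0.362 0.632 0.061]
200 100 [0.366 0.598 0.059]
200 105 [0.366 0.581 0.05 ]
200 112 [0.365 0.578 0.031]
200 118 [0.363 0.58  0.012]
200 122 [0.362 0.575 0.001]
230 88 [0.449 0.657 0.071]
230 95 [nan nan nan]
230 100 [0.451 0.592 0.059]
230 105 [0.451 0.58  0.049]
230 112 [0.45  0.581 0.028]
230 118 [0.449 0.577 0.011]
230 122 [0.448 0.573 0.001]
250 88 [0.508 0.658 0.07 ]
250 95 [0.508 0.619 0.063]
250 100 [0.508 0.584 0.061]
250 105 [0.508 0.579 0.048]
250 112 [0.507 0.579 0.028]
250 118 [0.514 0.283 0.137]
250 122 [0.513 0.281 0.128]
```

>>> {"api": "carry_out", "payload": {
  "series": "0 0 0.03 10; 0 0 0.02 10",
  "jaw": -1,
  "grip_force": 30
}}

```text
time: 1.65
tool_pos: [0.3057, 0.6021, 0.2964]
tcp_rot: [0.181, 3.136, 0.001]
wrist_force: [-0.0, 0.0, -0.3]
width: 0.604
grip_force: 0.0
```

>>> {"api": "carry_out", "payload": {
  "series": "0.034 -0.033 0 4; 0.034 -0.033 0 0; 0.034 -0.033 0 0; 0.034 -0.033 0 0; 0.034 -0.033 0 0; 0.034 -0.033 0 0; 0.031 -0.033 0 0; 0 0 -0.04 0; 0 0 -0.04 0; 0 0 -0.04 0; 0 0 -0.01 0; 0 0 0 0"
}}

```text
time: 3.15
tool_pos: [0.5405, 0.3708, 0.1651]
tcp_rot: [-0.08, -3.14, 0.001]
wrist_force: [-0.7, -0.5, 0.1]
width: 0.001
grip_force: 0.0
```

>>> {"api": "carry_out", "payload": {
  "series": "0 -0.03 0 0; 0 -0.031 -0.001 0; 0 -0.032 -0.001 0; 0 -0.015 -0.001 0; 0 -0.015 -0.002 0; 0 -0.014 -0.005 0; 0 -0.014 -0.006 0; 0 0 0 0"
}}

```text
time: 4.15
tool_pos: [0.5397, 0.2186, 0.1479]
tcp_rot: [-0.082, -3.138, 0.002]
wrist_force: [0.0, -0.5, -1.1]
width: 0.001
grip_force: 0.0
```

Run:
```python
from h import *
im,d,P,*_=cam("side"); cv2.imwrite("pics/s1.png",cv2.resize(im[60:240,170:380],(630,540)))
print(bot.read_state()["tool_pos"],bot.read_state()["wrist_force"])
```

```text
[0.53992424 0.21916019 0.14825228] [-0.3345122   0.40493134  1.06634717]
```

View pics/s1.png

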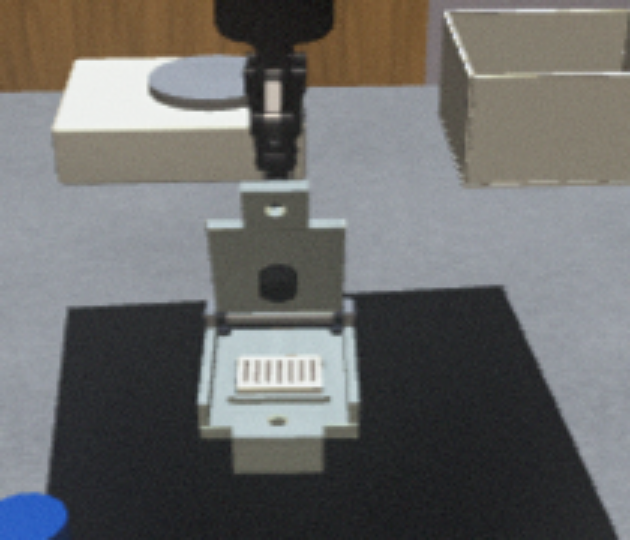

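The cover has swung past upright to about 60°, with the fingertips behind its tab at about (275,165) in the crop. I'll keep following the arc.

>>> {"api": "carry_out", "payload": {
  "series": "0 -0.012 -0.008 0; 0 -0.012 -0.009 0; 0 -0.010 -0.011 0; 0 -0.009 -0.012 0; 0 -0.005 -0.009 0; 0 -0.004 -0.009 0; 0 -0.003 -0.008 0; 0 -0.002 -0.007 0; 0 0 -0.006 0; 0 0 0 0"
}}

```text
time: 5.45
tool_pos: [0.5402, 0.1629, 0.0697]
tcp_rot: [-0.08, -3.14, 0.0]
wrist_force: [0.4, 0.3, -0.7]
width: 0.003
grip_force: 0.0
```

>>> {"api": "carry_out", "payload": {
  "series": "0 0 -0.004 0; 0 0 -0.004 0; 0 0 -0.004 0; 0 0 -0.002 0; 0 0 0 0"
}}

```text
time: 6.08
tool_pos: [0.541, 0.1627, 0.0565]
tcp_rot: [0.08, 3.14, 0.0]
wrist_force: [0.9, -1.2, 2.9]
width: -0.005
grip_force: 1.4
```

>>> {"api": "carry_out", "payload": {
  "series": "0 0 0.04 0; 0 0 0.05 0; 0 0 0.05 0; 0 -0.03 0 0; 0 0 0 0",
  "jaw": 0.0
}}

```text
time: 6.7
tool_pos: [0.5405, 0.1322, 0.1966]
tcp_rot: [0.083, 3.14, 0.001]
wrist_force: [0.3, -0.3, -0.4]
width: 0.501
grip_force: 0.0
```

Run:
```python
from h import *
im,d,P,K,Rc,p=cam("wrist"); cv2.imwrite("pics/w1.png",im); np.save("w1P.npy",P)
for t in("cover_hole","base_hole"): print(t,spot_in("wrist",t)[:2])
print(p,Rc.round(2).tolist())
im,d,P,K,Rc,p=cam("top"); cv2.imwrite("pics/t1.png",im); np.save("t1P.npy",P)
print(spot_in("top","cover_hole")[:2])
```

```text
cover_hole [{'rect': [338.8, 181.0, 183.9, 107.6], 'score': 0.76}, {'rect': [343.4, 177.2, 197.1, 125.9], 'score': 0.41}]
base_hole [{'rect': [344.1, 176.5, 198.9, 128.2], 'score': 0.79}]
[0.45521845 0.13714619 0.32438589] [[0.05, 0.94, 0.33], [1.0, -0.05, -0.02], [0.0, 0.33, -0.94]]
[{'rect': [183.9, 209.9, 83.4, 49.3], 'score': 0.89}, {'rect': [322.0, 136.2, 43.2, 36.7], 'score': 0.68}]
```

View pics/w1.png

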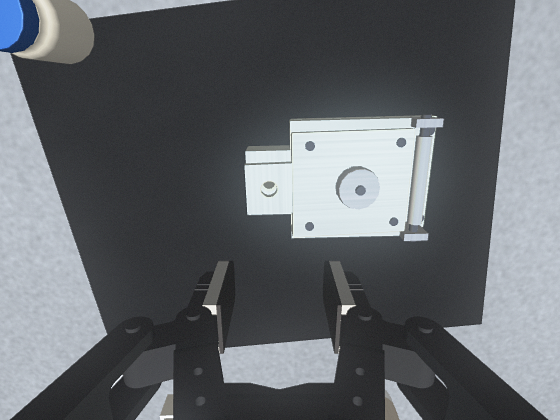

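Cover down on the spring pad; the tab hole shows at about (269,188), hinge at right (420,180).

Run:
```python
from h import *
im=cv2.imread("pics/w1.png");P=np.load("w1P.npy")
g=cv2.cvtColor(im,6)[176:202,255:284]; 
m=(g<np.median(g)-40).astype(np.uint8); n,l,s,c=cv2.connectedComponentsWithStats(m)
print([(s[i].tolist(),(c[i]+[255,176]).round(1)) for i in range(1,n)])
for u in(252,257,261,276,280,285): print(u,P[175,u].round(4),P[200,u].round(4))
ring=[P[v,u] for v in range(170,208) for u in range(250,288) if 10<np.hypot(u-269,v-188)<18]
ring=np.array(ring);ring=ring[~np.isnan(ring[:,0])];ring=ring[ring[:,2]>.035]
A=np.c_[ring[:,:2]-[.535,.127],np.ones(len(ring))];co=np.linalg.lstsq(A,ring[:,2],rcond=None)[0];print("plane",co)
# ray for hole centre
c=eyes.get_calibration("wrist");K=np.array(c["K"]);T=np.array(c["T_tool_cam"])
s=bot.read_state();Rt=R.from_rotvec(s["tcp_rot"]).as_matrix();Rc=Rt@T[:3,:3];p=Rt@T[:3,3]+s["tool_pos"]
for z in(.045,.047,.049):
  r=Rc@np.linalg.inv(K)@np.array([269,188,1]); print(z,p+r*(z-p[2])/r[2])
# tab edges
tab=P.reshape(-1,3); tab=tab[np.all((tab>[.48,.105,.042])&(tab<[.6,.142,.06]),1)]; print(cv2.minAreaRect(tab[:,:2].astype(np.float32)*1000))
b=P.reshape(-1,3); b=b[np.all((b>[.48,.08,.005])&(b<[.6,.35,.06]),1)]; print(cv2.minAreaRect(b[:,:2].astype(np.float32)*1000))
```

```text
[([8, 5, 12, 8, 70], array([268.6, 184.5])), ([21, 10, 1, 1, 1], array([276., 186.])), ([6, 12, 16, 9, 42], array([269.4, 193.6]))]
252 [0.5209 0.1115 0.0505] [0.543  0.1097 0.05  ]
257 [0.5213 0.1156 0.0498] [0.5432 0.114  0.0502]
261 [0.5217 0.1189 0.0488] [0.5438 0.1174 0.049 ]
276 [0.5225 0.1316 0.0484] [0.5452 0.1303 0.0468]
280 [0.523  0.1349 0.047 ] [0.5449 0.1338 0.0483]
285 [0.5235 0.1392 0.0458] [0.5458 0.1381 0.0462]
plane [-0.00078718 -0.08431344  0.04835229]
0.045 [0.53320531 0.12596423 0.045     ]
0.047 [0.53264265 0.12605248 0.047     ]
0.049 [0.53207999 0.12614073 0.049     ]
((534.39892578125, 123.49713897705078), (45.209625244140625, 36.98268508911133), 0.02380053699016571)
((536.8370361328125, 191.38385009765625), (174.53927612304688, 115.94345092773438), 88.849853515625)
```

>>> {"api": "carry_out", "payload": {
  "series": "0.012 -0.055 0 -3; 0.012 -0.055 0 -3; 0.012 -0.055 0 0; 0.012 -0.055 0 0; 0.012 -0.055 0 0; 0.012 -0.05 0 0; 0.004 -0.028 0 0; 0 0 0 0; 0 0 0 0"
}}

```text
time: 8.07
tool_pos: [0.6163, -0.219, 0.1954]
tcp_rot: [-0.244, -3.131, -0.002]
wrist_force: [0.4, -0.6, -1.1]
width: 0.497
grip_force: 0.0
```

Run:
```python
from h import *
im,d,P,K,Rc,p=cam("wrist"); cv2.imwrite("pics/w2.png",im)
print(bot.read_state()["tool_pos"],spot_in("wrist","pin")[:2],spot_in("wrist","stub_pin")[:1])
Q=P.reshape(-1,3)
for lo,hi in((.085,.11),(.06,.085),(.047,.056)):
    q=Q[np.all((Q>[.59,-.25,lo])&(Q<[.645,-.19,hi]),1)]; print(lo,len(q),q.mean(0).round(4),q.min(0).round(4),q.max(0).round(4),cv2.minEnclosingCircle(q[:,:2].astype(np.float32)*1000) if len(q) else 0)
```

```text
[ 0.61637466 -0.21865998  0.1956421 ] [{'rect': [276.8, 201.6, 26.4, 41.4], 'score': 0.85}] []
0.085 310 [ 0.6149 -0.2206  0.093 ] [ 0.6092 -0.2274  0.0853] [ 0.6224 -0.2142  0.0958] ((615.9759521484375, -220.68405151367188), 6.989316940307617)
0.06 162 [ 0.6109 -0.2199  0.0732] [ 0.609  -0.2271  0.0604] [ 0.6159 -0.2139  0.0848] ((614.5042114257812, -220.51795959472656), 6.744382381439209)
0.047 312 [ 0.6122 -0.2201  0.0494] [ 0.6042 -0.2323  0.047 ] [ 0.6265 -0.2091  0.0558] ((616.068603515625, -220.44232177734375), 12.025592803955078)
```

View pics/w2.png

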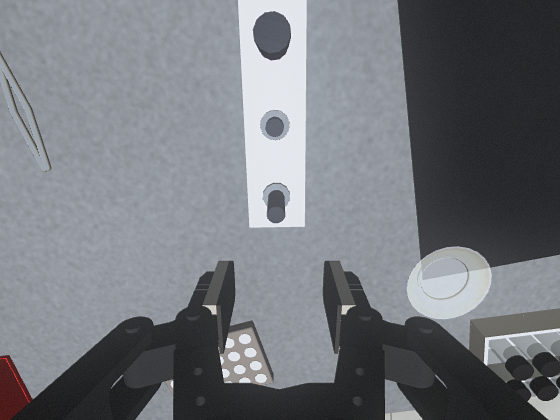

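The slim pin is at about (276,205), nearest the gripper, between the jaws' lines; the stub and thick pins are beyond it at (275,125) and (272,35).

>>> {"api": "carry_out", "payload": {
  "series": "0 -0.002 -0.05 0; 0 0 -0.04 0; 0 0 -0.02 0; 0 0 -0.0135 0; 0 0 0 0"
}}

```text
time: 8.85
tool_pos: [0.6166, -0.2218, 0.0726]
tcp_rot: [-0.244, -3.132, -0.0]
wrist_force: [0.4, 0.4, 0.3]
width: 0.498
grip_force: 0.0
```

>>> {"api": "carry_out", "payload": {
  "series": "0 0 0 0; 0 0 0 0; 0 0 0 0; 0 0 0 0; 0 0 0 0; 0 0 0 0",
  "jaw": -1,
  "grip_force": 80
}}

```text
time: 9.6
tool_pos: [0.6179, -0.2227, 0.0747]
tcp_rot: [0.244, 3.129, -0.001]
wrist_force: [0.2, 0.5, 5.8]
width: 0.142
grip_force: 77.9
```

>>> {"api": "carry_out", "payload": {
  "series": "0 0 0.02 0; 0 0 0.04 0; 0 0 0.05 0; -0.012 0.055 0 0; -0.012 0.055 0 0; -0.012 0.055 0 0; -0.012 0.055 0 0; -0.012 0.055 0 0; -0.012 0.05 0 0; -0.01 0.023 0 0; 0 0 0 0; 0 0 0 0; 0 0 0 0"
}}

```text
time: 11.22
tool_pos: [0.535, 0.1249, 0.183]
tcp_rot: [0.246, 3.132, -0.0]
wrist_force: [-0.5, -0.0, -1.0]
width: 0.138
grip_force: 78.0
```

Run:
```python
from h import *
s=bot.read_state();print(s["tool_pos"],s["wrist_force"],s["width"],s["tcp_rot"])
for n in("wrist","side","top"):
    im,d,P,K,Rc,p=cam(n); cv2.imwrite(f"pics/{n}3.png",im)
    print(n,spot_in(n,"pin_tip")[:2],spot_in(n,"pin")[:1],spot_in(n,"cover_hole")[:1])
    np.save(n+"3P.npy",P); Q=P.reshape(-1,3)
    q=Q[np.all((Q>[.50,.09,.10])&(Q<[.57,.16,.165]),1)]
    for a in np.arange(.10,.165,.01):
        r=q[(q[:,2]>a)&(q[:,2]<a+.01)]
        if len(r): print(round(a,2),len(r),r.mean(0).round(4),r.min(0).round(4),r.max(0).round(4))
a=cv2.imread("pics/wrist3.png");b=cv2.imread("pics/side3.png")
cv2.imwrite("pics/c3.png",np.hstack([cv2.resize(a[100:340,160:400],(400,400)),cv2.resize(b[80:220,190:330],(400,400))]))
```

```text
[0.5349943  0.12485322 0.18304247] [-0.53892838 -0.03394426 -1.01680544] 0.13774775844173587 [ 2.46411309e-01  3.13153116e+00 -3.01887930e-04]
wrist [{'rect': [279.3, 282.2, 44.4, 100.6], 'score': 0.7}] [{'rect': [347.8, 181.6, 190.7, 121.1], 'score': 0.66}] [{'rect': [347.2, 183.1, 189.6, 125.5], 'score': 0.61}]
0.12 37 [0.5302 0.126  0.1275] [0.529  0.1224 0.1252] [0.5327 0.1295 0.1298]
0.13 49 [0.5298 0.1262 0.1327] [0.5288 0.1225 0.1302] [0.5323 0.1295 0.1364]
0.15 626 [0.526  0.1267 0.157 ] [0.5208 0.1148 0.1524] [0.5328 0.1374 0.16  ]
0.16 115 [0.5275 0.1263 0.1626] [0.5259 0.1202 0.16  ] [0.5312 0.1321 0.1649]
side [] [{'rect': [260.8, 149.8, 10.0, 19.0], 'score': 0.55}] [{'rect': [261.6, 181.4, 47.8, 34.1], 'score': 0.85}]
0.12 16 [0.5328 0.1238 0.1263] [0.5294 0.1214 0.1215] [0.537  0.1278 0.13  ]
0.13 19 [0.533  0.1225 0.1349] [0.5296 0.1203 0.1304] [0.5371 0.1253 0.1396]
0.14 18 [0.5327 0.1218 0.1447] [0.5298 0.1201 0.1403] [0.5355 0.1238 0.1492]
0.15 60 [0.5337 0.119  0.157 ] [0.5228 0.1125 0.1531] [0.545  0.1332 0.1592]
0.16 18 [0.5333 0.1199 0.1618] [0.5267 0.1171 0.1603] [0.5395 0.1233 0.165 ]
top [] [] [{'rect': [182.1, 209.8, 78.1, 43.7], 'score': 0.58}]
0.15 10 [0.5235 0.1254 0.1575] [0.5222 0.1185 0.1524] [0.5261 0.1312 0.1591]
0.16 5 [0.5233 0.1286 0.1609] [0.5216 0.1257 0.1601] [0.5246 0.1311 0.1616]
```

View pics/c3.png

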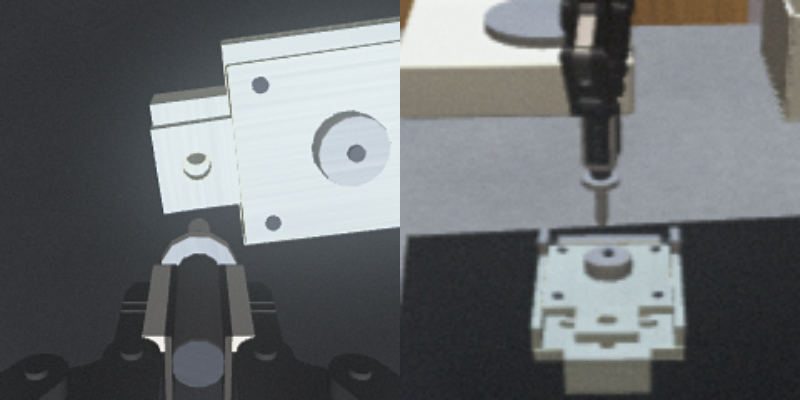

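Run:
```python
from h import *
s=bot.read_state()
for n,px in(("wrist",(278.2,198.4)),("side",(262.8,192))):
    c=eyes.get_calibration(n);K=np.array(c["K"])
    if n=="wrist":
        T=np.array(c["T_tool_cam"]);Rt=R.from_rotvec(s["tcp_rot"]).as_matrix();Rc=Rt@T[:3,:3];p=Rt@T[:3,3]+s["tool_pos"]
    else: Rc=np.array(c["rotation"]);p=np.array(c["position"])
    r=Rc@np.linalg.inv(K)@np.array([*px,1]); print(n,p+r*(.047-p[2])/r[2])
    P=np.load(n+"3P.npy").reshape(-1,3); t=P[np.all((P>[.48,.1,.042])&(P<[.6,.138,.06]),1)]
    print(cv2.minAreaRect(t[:,:2].astype(np.float32)*1000))
```

```text
wrist [0.5333298 0.1261235 0.047    ]
((534.4674682617188, 121.54517364501953), (33.69175338745117, 44.62474822998047), 88.49192810058594)Traceback (most recent call last):
  File "<stdin>", line 8, in <module>
IndexError: invalid index to scalar variable.
```

>>> {"api": "carry_out", "payload": {
  "series": "0 0 -0.04 0; 0 0 -0.03 0; 0 0 -0.01 0; 0 0 -0.008 0; 0 0 -0.008 0; 0 0 0 0"
}}

```text
time: 12.58
tool_pos: [0.5352, 0.1254, 0.087]
tcp_rot: [0.243, 3.131, -0.001]
wrist_force: [1.3, -1.6, -1.2]
width: 0.138
grip_force: 77.9
```

>>> {"api": "carry_out", "payload": {
  "series": "0 0 -0.006 0; 0 0 -0.005 0; 0 0 -0.004 0; 0 0 -0.003 0; 0 0 0 0"
}}

```text
time: 13.2
tool_pos: [0.5358, 0.1251, 0.0697]
tcp_rot: [0.243, 3.13, -0.001]
wrist_force: [1.5, -5.8, 2.5]
width: 0.141
grip_force: 78.2
```

>>> {"api": "carry_out", "payload": {
  "series": "0 0 -0.002 0; 0 0 -0.001 0; 0 0 -0.001 0; 0 0 0 0; 0 0 0 0"
}}

```text
time: 13.82
tool_pos: [0.536, 0.1251, 0.0675]
tcp_rot: [0.243, 3.129, -0.002]
wrist_force: [-3.4, -7.1, 14.5]
width: 0.138
grip_force: 79.1
```

>>> {"api": "carry_out", "payload": {
  "series": "-0.0005 -0.001 -0.0005 0; 0 0 -0.0005 0; 0 0 0 0; 0 0 0 0"
}}

```text
time: 14.32
tool_pos: [0.5361, 0.1249, 0.0674]
tcp_rot: [0.244, 3.128, 0.001]
wrist_force: [-4.3, -4.8, 17.8]
width: 0.138
grip_force: 79.5
```

Run:
```python
from h import *
s=bot.read_state();print(s["tool_pos"],s["wrist_force"])
for n in("wrist","side"):
    im,d,P,K,Rc,p=cam(n); cv2.imwrite(f"pics/{n}4.png",im); Q=P.reshape(-1,3)
    for nm,lo,hi in(("plate",[.49,.145,.03],[.58,.16,.06]),("plateback",[.49,.215,.03],[.58,.235,.06]),("tab",[.52,.106,.033],[.55,.112,.046])):
        q=Q[np.all((Q>lo)&(Q<hi),1)]; print(n,nm,len(q),np.median(q,0).round(4) if len(q) else 0)
a=cv2.imread("pics/wrist4.png");b=cv2.imread("pics/side4.png")
cv2.imwrite("pics/c4.png",np.hstack([cv2.resize(a[100:340,160:400],(400,400)),cv2.resize(b[100:220,200:320],(400,400))]))
```

```text
[0.53609719 0.1249483  0.06744712] [-4.28912327 -4.78658381 17.79728367]
wrist plate 4008 [0.5246 0.1532 0.037 ]
wrist plateback 5833 [0.5247 0.226  0.037 ]
wrist tab 322 [0.5281 0.1088 0.0369]
side plate 141 [0.519  0.1515 0.0383]
side plateback 102 [0.5562 0.225  0.0383]
side tab 26 [0.5338 0.1092 0.0376]
```

View pics/c4.png

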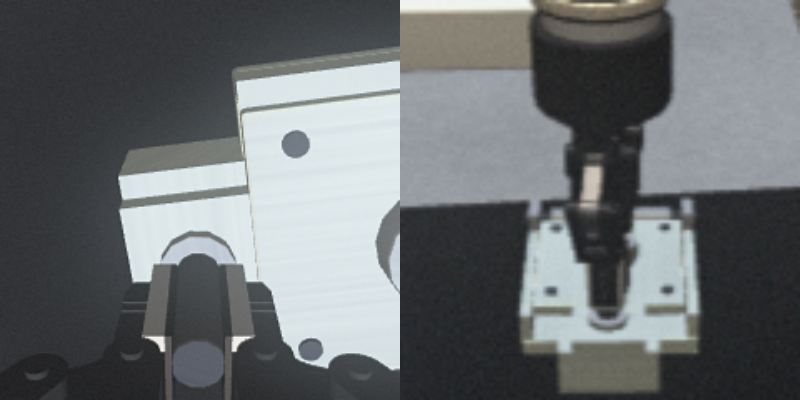

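The cover is level: plate front, plate back and tab all measure 38 mm. The collar sits flat on the tab with about 18 N pressing it down. I'll let it settle for a few rows, then hand in.

>>> {"api": "carry_out", "payload": {
  "series": "0 0 0 0; 0 0 0 0; 0 0 0 0; 0 0 0 0"
}}

```text
time: 14.92
tool_pos: [0.5361, 0.125, 0.0675]
tcp_rot: [0.244, 3.128, 0.001]
wrist_force: [-4.4, -3.6, 18.0]
width: 0.137
grip_force: 79.5
```

```bash
python3 -c "
from workcell import bot
s=bot.read_state();print(s['wrist_force'],s['tool_pos'],s['time']);print(bot.finish_job())"
```

```text
[-4.41601603 -3.56402721 17.98363963] [0.5360607  0.12496158 0.06745465] 14.925
the job is handed in; nothing more can be done
None
```

The cover is shut over the cassette, and the slim pin is pushed home through both holes and still held with about 18 N of downward press; I handed the job in at 14.9 s, and no verdict was returned.

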